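Prick-punch the centre of a pendant blank through a leaf jig

ROBOT

A 7-joint arm with a two-finger parallel gripper is mounted at the origin on a cart in front of the work surface, level with it; the furniture and walls round the work are solid. World frame = base frame: x ahead of the robot, y to its left, z up, the work surface at z = 0. Lengths are in m, angles in rad, forces in N, time in s.
With the tool pointing down it reaches from about 0.425 to 0.875 m from the base axis. Payload 8.4 kg.
Tool frame: the origin (TCP) lies between the finger pads; the fingertips stand env.tcp_to_tips ahead of it and the grasp point (between the pads) lies 2 mm behind it (env.tcp_to_tips is the distance from the TCP to the fingertips, in m); y points along the fingers, z is the direction in which the jaws open and shut, and the axes are right-handed (so a half turn about y gives the same grasp; the last joint's range is limited). The gripper opens to 87 mm and grips with 3 to 60 N. Pads are 19 mm wide; open, the fingers measure 117 mm over their backs; the gripper's body (75 mm by 190 mm) begins 51 mm behind the grasp point.
Start: joints at [1.086, 0.333, 0.04, 1.465, -0.013, 1.343, -0.059], TCP at [0.245, -0.602, 0.217] pointing down, gripper open.
Joint ranges: [-2.58, 2.58], [-0.38, 2.09], [-1.3, 1.39], [0.25, 2.4], [-1.5, 4.64], [0.08, 2.09], [-2.65, 2.65]. Speed limits (rad/s): [2.22, 2.22, 2.79, 2.79, 3.14, 3.14, 3.14].

INTERFACE

Orientations are given as a 3x3 rotation matrix whose columns are the frame's x, y, z axes.
In Python, from workcell import env, read_state, optics gives the robot as it stands. The module is installed in compiled form; this text tells all that it offers. Calls block until the motion is done:
- env.movep(position, orientation): joint-space move of the TCP to a pose.
- env.movel(position, attitude=None, feed=0.15, max_force=None): straight line of the TCP; attitude=None keeps the orientation; feed is the mean speed in m/s. With max_force (N) it stops when the force on the tool has changed by that much, and returns True; else False.
- env.goto_joints(angles): joint-space move.
- env.set_gripper(opening, force=None): opening from 0.0 (shut) to 1.0 (fully open); force is the grip in N (None keeps the last); returns when the fingers have stopped.
- env.hold(seconds).
- env.inverse_kinematics(position, orientation): joint angles nearest the present ones, or None.
- read_state(): the state.
- optics.read_camera(name): name is "scene" or "top" or "wrist"; returns (picture, depth): 400x640x3 uint8, red, green, blue; 400x640 float32, m along the optical axis (not along the pixel's ray), 0 where there is no reading.
- optics.camera_params(name): a dict with "camera_matrix" (3x3 intrinsics, pixels), "R" (3x3) and "t" (3): a world point X has camera coordinates R X + t. Camera axes: x right, y down, z forward; pixel columns grow to the right and rows downward; lengths in m; the calibration is good to about 2 mm. The wrist camera is an equidistant fisheye: a pixel r from the principal point sees the ray r / f radians off the axis. A picture is of the moment at which its call begins: read the wrist's pose just before it. camera_params takes no time and is no camera call; for the wrist camera it gives the pose at the moment of the call.
A pose or a line that the arm cannot do raises env.MotionError and nothing moves.
- env.sign_off(): hands the job in, once; it reports no verdict.
The state is a dict: "clock": time; "q": joint angles; "qvel": joint speeds; "joint_torque": joint torques, N m; "tool_pos": TCP position; "ee_rot": TCP orientation; "ft_force": force on the tool from outside, world axes, zero at the start; "wrist_torque": the same for the moment, N m; "grip_width": opening from 0.0 (shut) to 1.0 (fully open).
Only numpy, scipy, OpenCV 4.12 (cv2) and the standard library are available. Lean on these libraries where they do the work, as an engineer would, in place of code of your own. Each camera call takes 0.05 s, during which the arm holds its last target.

TASK

A round brass pendant blank lies in the nest of the little hinged marking jig: swing the jig's leaf fully shut over it, take the black-handled prick punch from its wooden stand, pass it down through the leaf's brass guide bush and press it squarely on the blank with a steady force, kept between 10 and 18 newtons for half a second and never above 25, to leave one clean centre dot. Lean on the leaf or its bush with the punch by no more than 15 newtons, and draw the punch straight up without lifting the leaf. Stand it fully home in the hole it came from, leave the leaf shut and the blank in its nest, and disturb nothing else.

Things in the scene. Friction and masses are not known exactly. Their poses are not given: they have to be found in the camera images.
- jig: marking jig fixed to the bench: aluminium base 100 x 74 mm, its top 14 mm above the bench, with a round nest for the blank at its middle. Origin: centre of the underside; z up, +x towards the hinge, y along the hinge axis. The steel hinge lugs at the +x end reach 32 mm above the bench
- nest (a point): middle of the nest's floor, 12 mm above the bench, on the jig's centre; the nest is 33 mm wide and 2 mm deep
- leaf (a joint): hinge angle of the leaf (rad): 0 fully shut (it then rests level on a stop), larger is more open; starts between 0.7 and 1.1. The hinge is stiff: the leaf stays where it is left and takes about 1 N at its free end to move. A punch that binds in the bush can pull the leaf up
- leaf_hinge (a point): point on the hinge axis, middle of the leaf's width, 41 mm from the jig's centre towards jig +x, 24 mm above the bench; axes turn with the leaf (as the jig's when shut; -x runs along the leaf to its free end, z out of its upper face)
- tab (a point): on the upper side of the leaf's ribbed thumb tab at its free end, 95 mm from the hinge axis; the tab is 26 mm wide, 5 mm thick and reaches to 105 mm from the axis; the leaf behind it (to 89 mm) is a steel plate 46 mm wide and 6 mm thick, its upper face 3 mm above the hinge axis. When shut, this point is 27 mm above the bench. Push the leaf down from above, near the tab, to shut it
- bush (a point): centre of the mouth of the brass guide bush, flush in the leaf's upper face 41 mm from the hinge axis; with the leaf shut it is 27 mm above the bench, over the blank's centre. The bush is 21 mm wide outside and about 6 mm long; its bore is 11 mm. z along the bore, out of the mouth
- blank: round brass pendant blank, 32 mm wide, 3 mm thick, loose in the nest with 0.5 mm play all round; origin at the centre of its underside
- dot (a point): centre of the blank's upper face, where the dot belongs: 15 mm above the bench, 12 mm below the bush's mouth when the leaf is shut. The blank lies on the solid base and does not give: the force rises steeply with depth
- punch: pin-vise prick punch, 65 to 135 g, standing point down in its stand. Origin: on the axis, at the underside of the knurled steel collet nut (19 mm wide, 6 mm high; it rests on the stand); z up along the axis. Above the nut a round black handle, 16 mm wide, reaches to 61 mm and has a brass end. Below the origin stands the 10 mm steel point (see nose)
- nose (a point): same point as the punch's origin. The point below it is clamped fast and stands out 28 to 37 mm, differently each time and not measured: where it touches must be felt. Its end is a cone, 10 mm to a 3.2 mm flat over 6 mm. Through the shut leaf it meets the blank with this origin 43 to 52 mm above the bench; touching at 54 mm or more means it is on the leaf beside the bore
- grip (a point): middle of the place to hold the punch: on its axis, 40 mm above its origin, on the black handle
- stand: wooden punch stand fixed to the bench, 40 x 130 mm, 40 mm high; y along its length. Two short steel punches (fixed, reaching 60 and 54 mm above the bench) stand at its middle and at y = -42 mm. Origin: centre of the underside
- stand_hole (a point): mouth of the punch's own hole, at the stand's y = +42 mm, 40 mm above the bench; hole 13 mm wide, right through. Home, the punch's nut rests on the stand and its origin is at this point (within the play of the hole)
- hammer: chasing hammer with a wooden handle, 219 mm long, lying behind the work; bystander, loose
- brush: bench brush with a wooden handle, 202 mm long, lying at the left; bystander, loose
- tweezers: fine steel tweezers, 129 mm long, lying near the front edge; bystander, loose
- jar: small round pot with a white lid, 45 mm across, 25 mm high; bystander, loose
- stones: shallow round dish of stones, 61 mm across, 10 mm high; bystander, loose

How it is judged:
By the outcome, as a careful person would: the job done as asked, in the order asked, and still so for the second after the job is handed in, with the robot touching nothing.
It also fails if it takes over 67 s, if anything falls off the work surface, if the arm or the gripper's body presses on something with over 40 N, if the wrist force passes 120 N, or if a joint passes its speed limit or range.

## Working session

There is one attempt and no reset: what is moved stays moved. The work goes in short steps, each a Python script; the robot and the scene stay as the last script left them, time stands still between calls to the robot, and variables do not carry over. Pictures are saved under pics/ and viewed, and the job is handed in when it is done.

```bash
mkdir -p pics
python3 - <<'E'
from workcell import env, read_state, optics
import cv2,numpy as np
s=read_state();print(s['clock'],s['tool_pos'],s['ee_rot'],env.tcp_to_tips,s['grip_width'])
for n in ['scene','top','wrist']:
    p=optics.camera_params(n);print(n,p)
    im,d=optics.read_camera(n);cv2.imwrite(f'pics/{n}0.png',im[:,:,::-1]);np.save(f'{n}0.npy',d)
    np.savez(f'{n}0.npz',im=im,d=d,K=p['camera_matrix'],R=p['R'],t=p['t'])
E
```

```text
0.0 [ 0.24439147 -0.60179839  0.21637685] [[-9.26506770e-01 -6.89754590e-04  3.76277464e-01]
 [-3.76278084e-01  1.43559934e-03 -9.26505663e-01]
 [ 9.88778522e-05 -9.99998732e-01 -1.58963205e-03]] 0.017 0.9995571073222345
scene {'camera_matrix': array([[387.61383827,   0.        , 328.0080454 ],
       [  0.        , 387.61383827, 203.42001555],
       [  0.        ,   0.        ,   1.        ]]), 'R': array([[ 0.87644754, -0.48112926, -0.01882403],
       [-0.2885696 , -0.49357261, -0.82043504],
       [ 0.38544427,  0.72450032, -0.57142978]]), 't': array([-0.41390268,  0.2897279 ,  0.55304024])}
top {'camera_matrix': array([[402.09877851,   0.        , 319.65940591],
       [  0.        , 402.09877851, 207.06227125],
       [  0.        ,   0.        ,   1.        ]]), 'R': array([[-0.02226876, -0.99883196,  0.04288135],
       [-0.99638383,  0.01865547, -0.08289288],
       [ 0.08199609, -0.04457221, -0.99563546]]), 't': array([0.14000892, 0.58413184, 0.90167869])}
wrist {'camera_matrix': array([[309.70691629,   0.        , 321.68676255],
       [  0.        , 309.70691629, 194.27902539],
       [  0.        ,   0.        ,   1.        ]]), 'R': array([[ 0.37637342, -0.92646641, -0.00174358],
       [-0.88711765, -0.36092952,  0.28766674],
       [-0.26714288, -0.10672336, -0.95772898]]), 't': array([-0.6492897 , -0.03474322,  0.3917458 ])}
```

View pics/scene0.png

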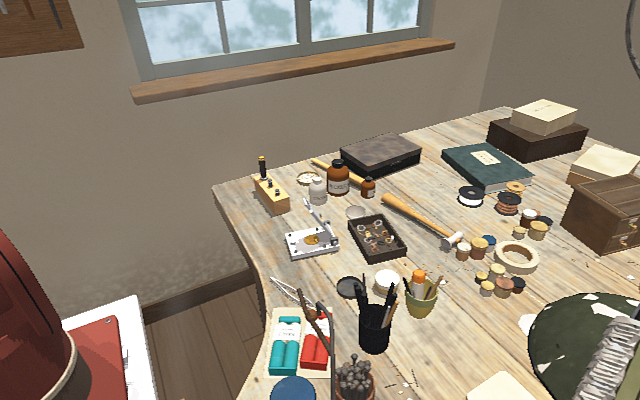

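View pics/top0.png

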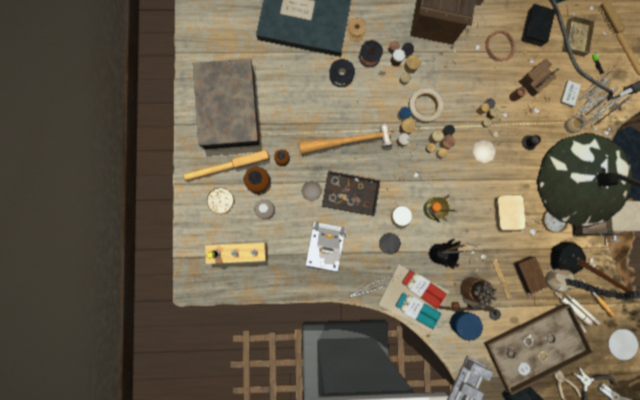

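View pics/wrist0.png

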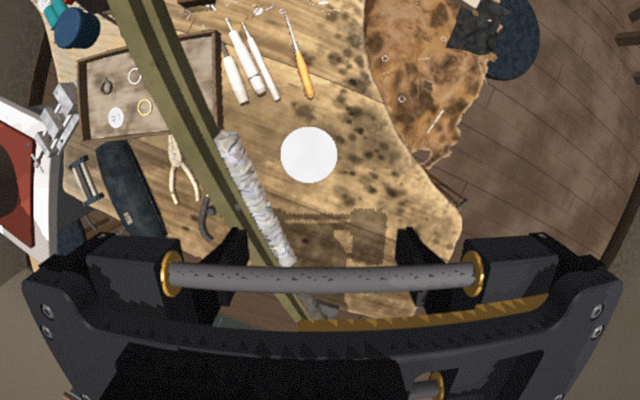

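```bash
cat > h.py <<'E'
import numpy as np,cv2
def deproj(n,u,v,d=None,z=None):
    f=np.load(n+'.npz');K,R,t=f['K'],f['R'],f['t']
    r=np.array([(u-K[0,2])/K[0,0],(v-K[1,2])/K[1,1],1.])
    c=-R.T@t; w=R.T@r
    if z is not None: return c+w*(z-c[2])/w[2]
    dd=f['d'][int(round(v)),int(round(u))] if d is None else d
    return c+w*dd
E
python3 - <<'E'
from h import *
for n,p in {'top0':[(212,253),(235,253),(262,253),(235,243),(325,245),(322,263),(330,228),(585,180),(600,180),(590,260),(402,215),(220,200)],'scene0':[(262,160),(270,195),(310,243),(335,248),(310,203),(590,330)]}.items():
    for q in p: print(n,q,deproj(n,*q).round(3))
for n,(a,b,c,d) in {'top0':(190,210,370,300),'scene0':(240,140,360,270)}.items():
    im=cv2.imread(f'pics/{n}.png')[b:d,a:c]
    cv2.imwrite(f'pics/{n}c.png',cv2.resize(im,None,fx=min(800/(c-a),600/(d-b)),fy=min(800/(c-a),600/(d-b)),interpolation=cv2.INTER_CUBIC))
E
```

```text
top0 (212, 253) [0.49  0.355 0.1  ]
top0 (235, 253) [0.511 0.169 0.94 ]
top0 (262, 253) [0.486 0.259 0.039]
top0 (235, 243) [ 0.509  0.325 -0.003]
top0 (325, 245) [0.501 0.122 0.098]
top0 (322, 263) [0.459 0.125 0.02 ]
top0 (330, 228) [0.538 0.106 0.027]
top0 (585, 180) [ 0.613 -0.364  0.213]
top0 (600, 180) [ 0.61 -0.38  0.23]
top0 (590, 260) [ 0.45  -0.517  0.   ]
top0 (402, 215) [ 0.565 -0.062  0.023]
top0 (220, 200) [0.609 0.358 0.006]
scene0 (262, 160) [0.486 0.355 0.097]
scene0 (270, 195) [0.472 0.283 0.041]
scene0 (310, 243) [0.489 0.108 0.015]
scene0 (335, 248) [0.531 0.077 0.007]
scene0 (310, 203) [0.505 0.132 0.097]
scene0 (590, 330) [ 0.585 -0.362  0.206]
```

View pics/top0c.png

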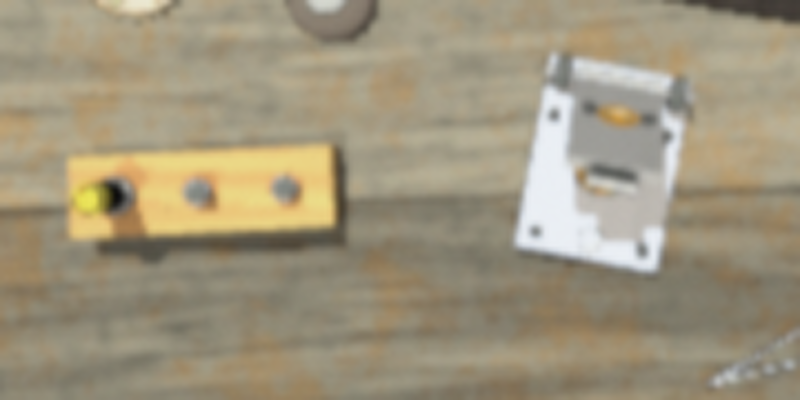

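View pics/scene0c.png

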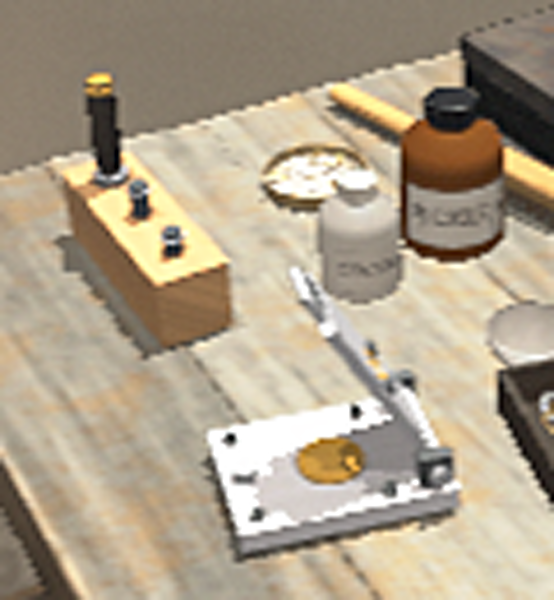

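```bash
cat >> h.py <<'E'
def wdeproj(n,u,v,z=None):
    f=np.load(n+'.npz');K,R,t=f['K'],f['R'],f['t']
    x=(u-K[0,2])/K[0,0];y=(v-K[1,2])/K[1,1];th=np.hypot(x,y)
    r=np.array([x/th*np.sin(th),y/th*np.sin(th),np.cos(th)]) if th>0 else np.array([0,0,1.])
    c=-R.T@t;w=R.T@r
    if z is not None: return c+w*(z-c[2])/w[2]
    return c+w*f['d'][int(round(v)),int(round(u))]/r[2]
E
python3 - <<'E'
from h import *
f=np.load('wrist0.npz');print(-f['R'].T@f['t'])
for q in [(130,10),(150,60),(180,110),(210,160),(245,190),(275,240),(290,300),(310,155),(320,310)]: print(q,wdeproj('wrist0',*q).round(3),f['d'][q[1],q[0]])
# tall things in top view: max height map
f=np.load('top0.npz');d=f['d'];K,R,t=f['K'],f['R'],f['t']
v,u=np.mgrid[:400,:640];P=np.stack([(u-K[0,2])/K[0,0]*d,(v-K[1,2])/K[1,1]*d,d],-1).reshape(-1,3);P=(P-t)@R
P=P[d.ravel()>0.1]
f=np.load('scene0.npz');d=f['d'];K,R,t=f['K'],f['R'],f['t']
Q=np.stack([(u-K[0,2])/K[0,0]*d,(v-K[1,2])/K[1,1]*d,d],-1).reshape(-1,3);Q=(Q-t)@R;Q=Q[d.ravel()>0.1]
for nm,P in(('top',P),('scene',Q)):
  print(nm,'rows x 0..0.95, cols y +0.5..-0.8 (cm)')
  for x in np.arange(0,.95,.05):
    print('%.2f'%x,[int(round(100*P[(P[:,0]>=x)&(P[:,0]<x+.05)&(P[:,1]>=y)&(P[:,1]<y+.05)][:,2].max(initial=-.09))) for y in np.arange(.45,-.8,-.05)])
c=lambda x,y:(190+x/4.4444,210+y/4.4444)
J=[deproj('top0',*c(*p),z=.014)for p in[(555,52),(690,80),(660,272),(515,247)]]
S=[deproj('top0',*c(*p),z=.04)for p in[(68,157),(333,145),(337,232),(70,240)]]
for A in(J,S):
  A=np.array(A)[:,:2];print(A.round(4),A.mean(0).round(4),[np.linalg.norm(A[i]-A[i-1]).round(4) for i in range(4)])
E
```

```text
[ 0.31820616 -0.57227652  0.38404869]
(130, 10) [ 0.332 -0.472  0.26 ] 0.104406856
(150, 60) [ 0.311 -0.486  0.248] 0.123044476
(180, 110) [ 0.29  -0.503  0.23 ] 0.14754449
(210, 160) [ 0.263 -0.521  0.206] 0.18009947
(245, 190) [ 0.251 -0.547  0.199] 0.19262198
(275, 240) [ 0.213 -0.577  0.173] 0.2305653
(290, 300) [ 0.127 -0.614  0.122] 0.3065578
(310, 155) [ 0.253 -0.582  0.001] 0.38547814
(320, 310) [ 0.106 -0.656  0.093] 0.34396875
top rows x 0..0.95, cols y +0.5..-0.8 (cm)
0.00 [-9, -9, -9, -9, -9, -9, -9, -9, -9, -9, -9, -9, -9, -9, -9, -9, -9, -9, -9, -9, -9, -9, -9, -9, -9]
0.05 [-9, -9, -9, -9, -9, -9, -9, -9, -9, -9, -9, -9, -9, -9, -9, -9, -9, -9, -9, -9, -9, -9, -9, -9, -9]
0.10 [-9, -9, -9, -9, -9, -9, -1, -1, -1, 0, 0, 0, 0, 2, 2, 3, 3, 3, 1, 1, 2, 1, 0, -9, -9]
0.15 [-9, -9, -9, -9, -9, -9, -9, -9, -9, -9, -9, -9, -9, 5, 5, 5, 5, 5, 1, 1, 1, 0, 0, -9, -9]
0.20 [-9, -9, -9, -9, -9, -9, -9, -9, -9, -9, -9, -9, 0, 5, 5, 5, 4, 5, 5, 5, 1, 1, 0, -9, -9]
0.25 [-9, -9, -9, -9, -9, -9, -9, -9, -9, -9, -9, 0, 0, 6, 6, 5, 5, 4, 5, 5, 1, 1, 0, -9, -9]
0.30 [-9, -9, -9, -9, -9, -
[... 2603 characters left out ...]
 -9]
0.75 [0, 5, 5, 5, 5, 0, 0, 0, 2, 2, 2, 4, 4, 4, 0, -9, -9, -9, -9, -9, -9, -9, -9, -9, -9]
0.80 [-9, 5, 5, 5, 5, 0, 0, 0, 0, 0, 0, 3, 2, 2, 0, -9, -9, -9, -9, -9, -9, -9, -9, -9, -9]
0.85 [-9, 5, 5, 5, 5, 0, 0, 0, 3, 3, 0, 2, 2, 2, 0, 0, -9, -9, -9, -9, -9, -9, -9, -9, -9]
0.90 [-9, 5, 5, 5, 5, 0, 0, 2, 3, 4, 4, 4, 3, 0, 0, 0, 0, -9, -9, -9, -9, -9, -9, -9, -9]
[[0.5538 0.1395]
 [0.5379 0.0696]
 [0.4395 0.0878]
 [0.4541 0.1621]] [0.4963 0.1148] [np.float64(0.1023), np.float64(0.0717), np.float64(0.1001), np.float64(0.0757)]
[[0.5055 0.383 ]
 [0.5084 0.2522]
 [0.4653 0.2507]
 [0.4646 0.3819]] [0.4859 0.3169] [np.float64(0.0409), np.float64(0.1308), np.float64(0.0432), np.float64(0.1313)]
```

```bash
cat >> h.py <<'E'
R0=np.array([[0,0,1.],[-1,0,0],[0,-1,0]])
def snap(n,cam='wrist'):
    from workcell import optics
    p=optics.camera_params(cam);im,d=optics.read_camera(cam)
    cv2.imwrite(f'pics/{n}.png',im[:,:,::-1]);np.savez(n+'.npz',im=im,d=d,K=p['camera_matrix'],R=p['R'],t=p['t'])
E
python3 - <<'E'
from workcell import env, read_state, optics
from h import *
s=read_state();p=s['tool_pos']
env.movel([p[0],p[1],0.5],feed=0.3)
s=read_state();print(s['clock'],s['q'].round(2),s['tool_pos'],s['ft_force'])
for P in([.48,.2,.45],[.48,.2,.2]):print(env.inverse_kinematics(P,R0))
E
```

```text
1.2417 [ 1.08  0.37  0.07  0.84 -0.03  1.93 -0.05] [ 0.2444288  -0.60186818  0.49871203] [-0.06118649 -0.17580657 -1.0885461 ]
[ 0.46837344  0.15339573 -1.0842538   1.29323874  0.13834992  1.77427937
 -0.58285198]
[ 0.4611608   0.20043072 -1.04053782  1.76224709  0.18017401  1.28144967
 -0.62243597]
```

Run:
```python
from workcell import env, read_state, optics
from h import *
q=np.array(read_state()['q']);q[0]-=1.55
env.goto_joints(q)
s=read_state();print(s['clock'],s['tool_pos'])
env.movep([.48,.2,.22],R0)
s=read_state();print(s['clock'],s['q'].round(2),s['tool_pos'])
snap('w1')
for P in([.486,.358,.08],[.49,.1148,.09],[.44,.126,.05]):print(env.inverse_kinematics(P,R0))
```

```text
4.425 [0.60717482 0.23090553 0.49876156]
5.6 [-0.53  0.07  0.05  1.77 -0.    1.3  -0.48] [0.48119665 0.20034681 0.22131592]
[-0.66619762  0.34876955 -0.05146812  1.7369958   0.02019646  1.05634003
 -0.72451096]
[-0.42934535  0.14600187  0.11982704  1.97429903 -0.02038084  1.02241643
 -0.30015551]
[-0.4609824   0.11071112  0.08934945  2.11010702 -0.01237999  0.92124947
 -0.36468911]
```

View pics/w1.png

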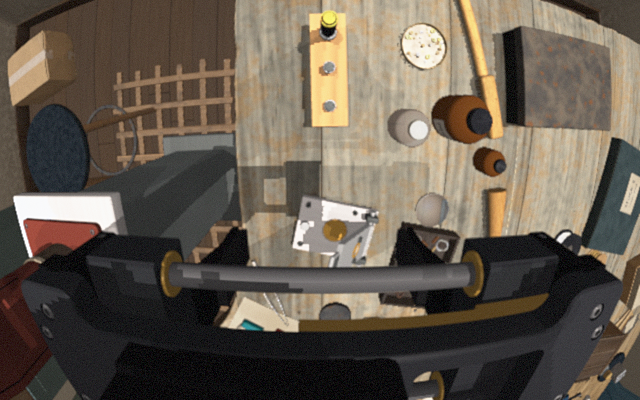

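Run:
```python
from workcell import env, read_state, optics
from h import *
env.movel([.486,.27,.19],feed=.25);snap('w2')
env.movel([.49,.02,.15],feed=.25);snap('w3')
print(read_state()['clock'])
def crop(n,a,b,c,d,o):
    im=cv2.imread(f'pics/{n}.png')[b:d,a:c];k=min(800/(c-a),600/(d-b));cv2.imwrite(f'pics/{o}.png',cv2.resize(im,None,fx=k,fy=k,interpolation=cv2.INTER_CUBIC))
crop('w2',240,80,440,230,'w2c');crop('w3',240,80,440,230,'w3c');crop('w1',250,180,410,290,'w1c');crop('w1',280,0,400,90,'w1d')
```

```text
7.375
```

View pics/w2c.png

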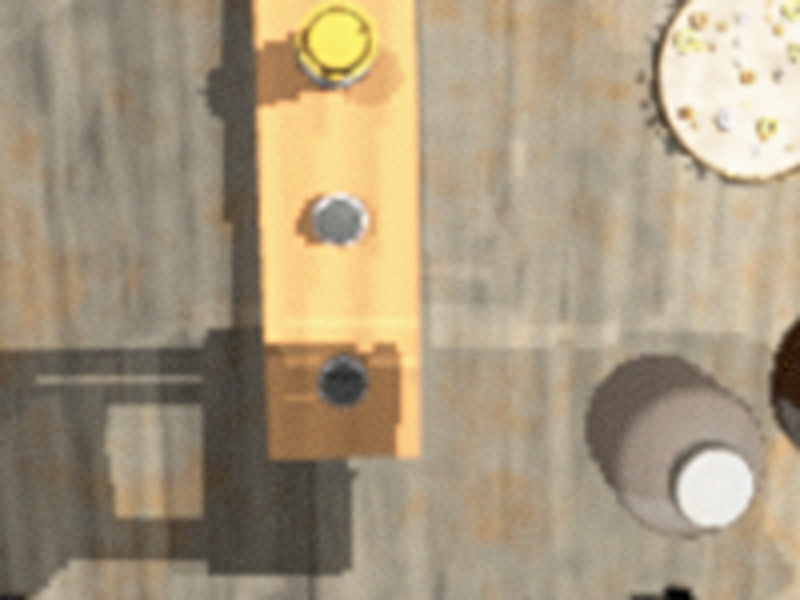

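View pics/w3c.png

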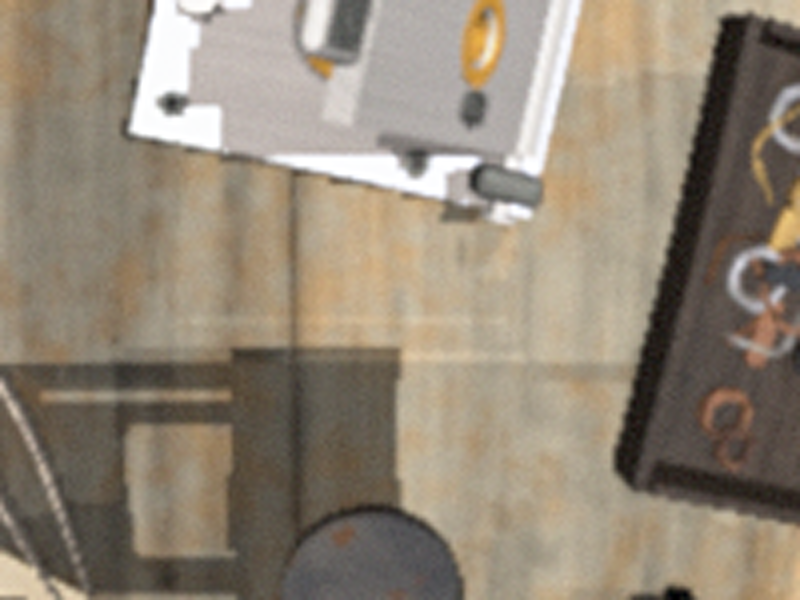

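View pics/w1c.png

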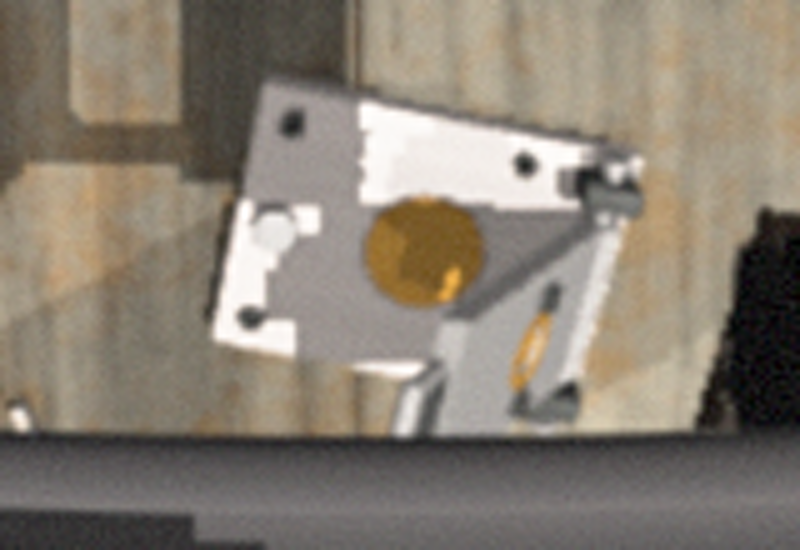

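View pics/w1d.png

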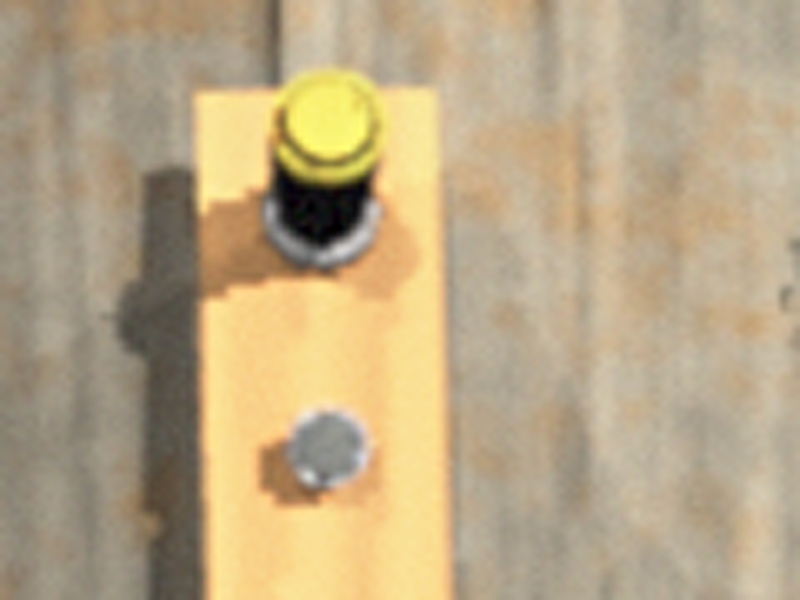

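```bash
cat >> h.py <<'E'
def ray(n,u,v):
    f=np.load(n+'.npz');c=-f['R'].T@f['t'];w=wdeproj(n,u,v,z=0)-c;return c,w/np.linalg.norm(w)
def tri(*obs):
    A=np.zeros((3,3));b=np.zeros(3);rs=[ray(*o) for o in obs]
    for c,w in rs:M=np.eye(3)-np.outer(w,w);A+=M;b+=M@c
    X=np.linalg.solve(A,b);return X.round(4),[round(1e3*np.linalg.norm((np.eye(3)-np.outer(w,w))@(X-c)),2) for c,w in rs]
E
python3 - <<'E'
from h import *
print('knob',tri(('w1',329.5,18.75),('w2',324.5,90.5)), wdeproj('w1',329.5,18.75,z=.101),wdeproj('w2',324.5,90.5,z=.101))
print('short',tri(('w1',328.9,67.2),('w2',324.5,134.75)))
print('short2',wdeproj('w2',326,175.2,z=.054))
print('standcorners', [wdeproj('w2',u,v,z=.04).round(4) for u,v in[(306.8,194.7),(345.2,194.5)]],[wdeproj('w1',u,v,z=.04).round(4) for u,v in[(309.2,13.4),(345.7,13.4)]])
print('BL',tri(('w1',292.6,248.4),('w3',272,113.2)))
C=[wdeproj('w1',302.6,196,z=.014),wdeproj('w1',378,212,z=.014),wdeproj('w3',372.5,135,z=.014),wdeproj('w3',272,113.2,z=.014)]
print(np.round(C,4),np.mean(C,0),[np.linalg.norm(C[i]-C[i-1]).round(4) for i in range(4)])
print('blank',wdeproj('w1',335,230.2,z=.015))
# leaf points cloud
f=np.load('w3.npz')
for u,v in[(320,85),(345,100),(330,107),(322,109),(325,84)]:print((u,v),wdeproj('w3',u,v).round(4))
E
```

```text
knob (array([0.4889, 0.3613, 0.0999]), [np.float64(0.05), np.float64(0.05)]) [0.48893175 0.36103842 0.101     ] [0.48885031 0.36129889 0.101     ]
short (array([0.4895, 0.3198, 0.0533]), [np.float64(0.08), np.float64(0.08)])
short2 [0.49102417 0.27908276 0.054     ]
standcorners [array([0.4708, 0.2543, 0.04  ]), array([0.5119, 0.2546, 0.04  ])] [array([0.468 , 0.3849, 0.04  ]), array([0.5086, 0.3853, 0.04  ])]
BL (array([0.4426, 0.092 , 0.0163]), [np.float64(0.37), np.float64(0.37)])
[[0.4578 0.165  0.014 ]
 [0.5553 0.1431 0.014 ]
 [0.5407 0.0703 0.014 ]
 [0.4418 0.0919 0.014 ]] [0.49892459 0.11757881 0.014     ] [np.float64(0.0748), np.float64(0.1), np.float64(0.0742), np.float64(0.1012)]
blank [0.49948396 0.11830912 0.015     ]
(320, 85) [0.4893 0.1126 0.1172]
(345, 100) [0.5078 0.1034 0.0833]
(330, 107) [0.4961 0.0982 0.1028]
(322, 109) [0.4906 0.0968 0.1023]
(325, 84) [0.4925 0.1135 0.1131]
```

View pics/w3.png

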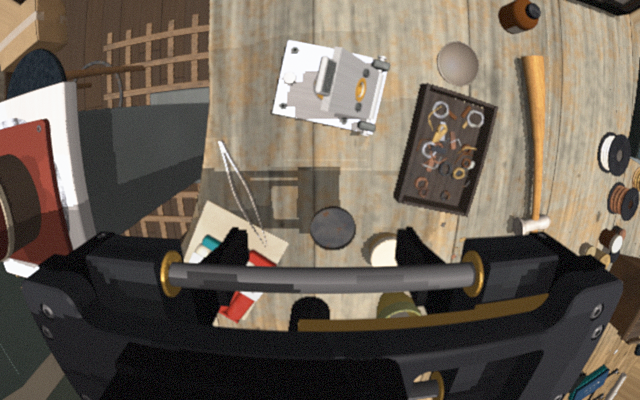

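```bash
cat >> h.py <<'E'
yaw=-0.218
cz,sz=np.cos(yaw),np.sin(yaw)
RJ=np.array([[cz,-sz,0],[sz,cz,0],[0,0,1]])@R0
JC=np.array([.499,.118]);DX=np.array([cz,sz])
E
python3 - <<'E'
from workcell import env, read_state, optics
from h import *
H=JC+.041*DX
def P(s,ztip): q=H+s*DX; return [q[0],q[1],ztip+.017]
def st(m):
    s=read_state();print(m,round(s['clock'],2),s['tool_pos'].round(4),s['ft_force'].round(2))
st('a')
env.set_gripper(0.0,force=30)
env.movep(P(-.012,.15),RJ);st('b')
print(env.movel(P(-.012,.099),feed=.15,max_force=4));st('c')
last=None
for a,r in[(1.0,.086),(.8,.088),(.6,.09),(.4,.093),(.2,.096)]:
    ex=-r*np.cos(a)+.003*np.sin(a)+.015; ez=.024+r*np.sin(a)+.003*np.cos(a)
    hit=env.movel(P(ex,ez),feed=.1,max_force=12);st((a,hit))
    if hit:break
E
```

```text
a 7.38 [0.4901 0.0213 0.1503] [-0.03 -0.09 -0.16]
b 9.38 [0.5273 0.1125 0.1668] [-0.38 -0.76 -0.07]
True
c 9.59 [0.5268 0.1104 0.1575] [-0.27  0.4   0.29]
(1.0, False) 10.22 [0.5113 0.1154 0.1157] [ 0.47 -0.39  1.31]
(0.8, False) 10.55 [0.4961 0.1188 0.1067] [ 0.83  0.13 -0.41]
(0.6, False) 10.88 [0.4828 0.1215 0.0944] [ 0.63  0.17 -0.92]
(0.4, False) 11.22 [0.4711 0.1241 0.08  ] [-0.19 -0.08  0.19]
(0.2, False) 11.56 [0.4623 0.126  0.063 ] [-0.1  -0.41 -0.53]
```

Run:
```python
from workcell import env, read_state, optics
from h import *
snap('s1','scene')
im=cv2.imread('pics/s1.png')[140:280,220:400];cv2.imwrite('pics/s1c.png',cv2.resize(im,None,fx=4.2,fy=4.2,interpolation=cv2.INTER_CUBIC))
```

```text
(no output)
```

View pics/s1c.png

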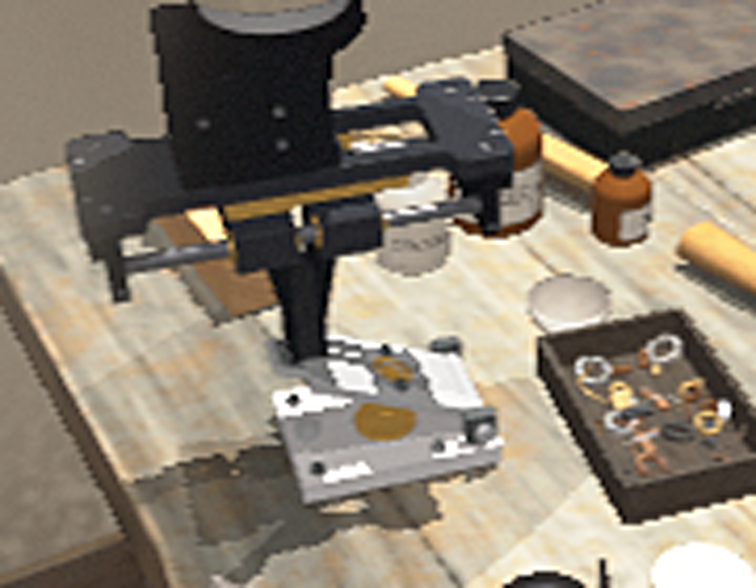

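Run:
```python
from workcell import env, read_state, optics
from h import *
H=JC+.041*DX
def P(s,ztip): q=H+s*DX; return [q[0],q[1],ztip+.017]
def st(m):
    s=read_state();print(m,round(s['clock'],2),s['tool_pos'].round(4),s['ft_force'].round(2))
print(env.movel(P(-.085,.029),feed=.06,max_force=12));st(1)
print(env.movel(P(-.085,.020),feed=.02,max_force=8));st(2)
q=read_state()['tool_pos']
env.movel([q[0],q[1],q[2]+.05],feed=.15);st(3)
# look at bush: camera is +y .08 of tcp
b=JC
env.movep([b[0],b[1]-.09,.16],R0);snap('w4');st(4)
env.movel([b[0]-.03,b[1]-.05,.16],feed=.15);snap('w5');st(5)
for n in('w4','w5'):
    f=np.load(n+'.npz');X=f['R']@np.array([b[0],b[1],.027])+f['t'];th=np.arctan2(np.hypot(X[0],X[1]),X[2]);k=f['K'][0,0]*th/np.hypot(X[0],X[1]);u,v=f['K'][0,2]+k*X[0],f['K'][1,2]+k*X[1];print(n,u,v)
    u,v=int(u),int(v);im=cv2.imread(f'pics/{n}.png')[max(v-50,0):v+50,u-66:u+66];cv2.imwrite(f'pics/{n}c.png',cv2.resize(im,None,fx=6,fy=6,interpolation=cv2.INTER_CUBIC));print(u-66,max(v-50,0))
```

```text
False
1 12.06 [0.4556 0.1274 0.0456] [ 0.42  0.35 -0.29]
False
2 12.66 [0.456  0.1275 0.0369] [ 0.44 -0.75 -0.02]
3 13.14 [0.4561 0.1275 0.0868] [-0.21  0.   -0.46]
4 13.78 [0.498  0.0286 0.1585] [0.34 0.61 0.07]
5 14.31 [0.4691 0.0677 0.1597] [0.93 0.22 0.32]
w4 321.89510768273607 92.50480042142058
255 42
w5 352.57705640556804 134.51844558355668
286 84
```

View pics/w4c.png

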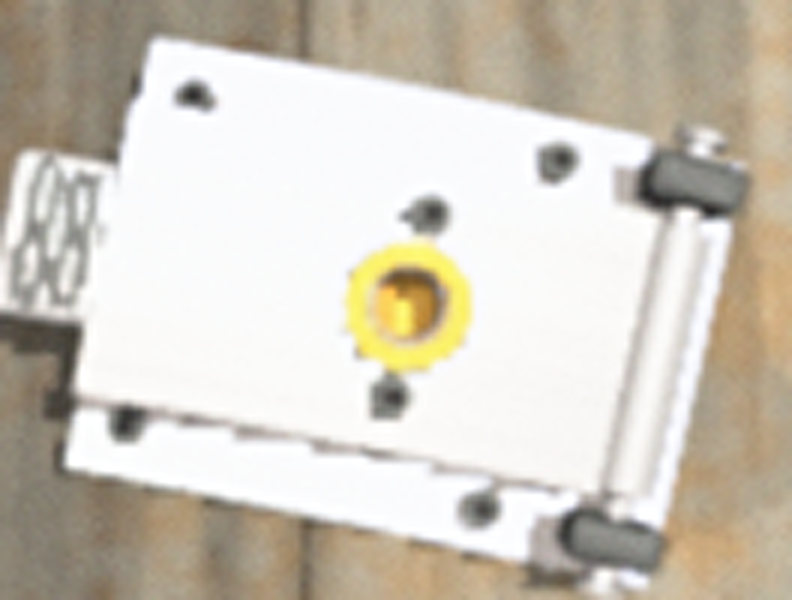

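View pics/w5c.png

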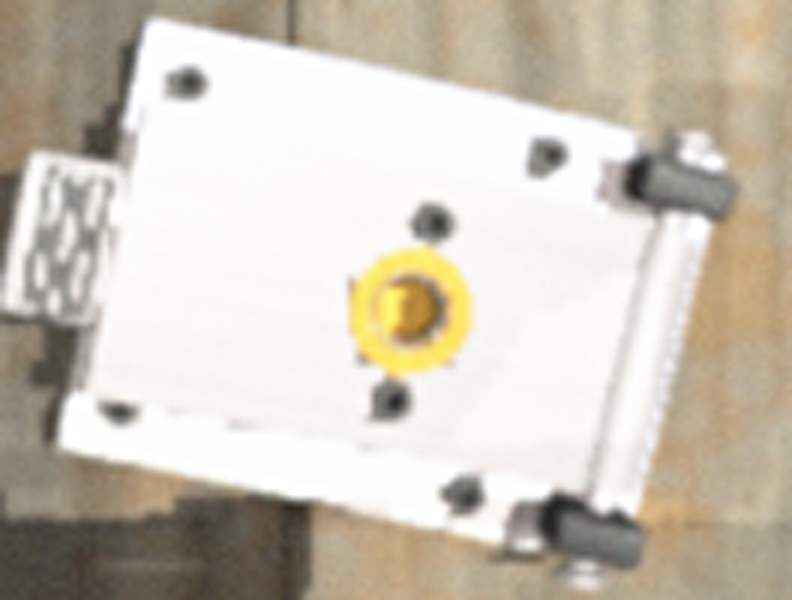

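Run:
```python
from h import *
a=lambda x,y:('w4',255+x/6,42+y/6)
b=lambda x,y:('w5',286+x/6,84+y/6)
print('bush',tri(a(409,306),b(411,312)),wdeproj(*a(409,306),z=.027),wdeproj(*b(411,312),z=.027))
print('tab l top',tri(a(18,152),b(32,152)),'tab l bot',tri(a(3,312),b(5,312)))
print('leafcornerfront',tri(a(75,398),b(85,395)))
print('base BL',tri(a(65,468),b(58,450)),'screw TL',tri(a(193,96),b(186,84)),'TL',tri(a(150,37),b(150,18)))
for n in('w4','w5'):
  f=np.load(n+'.npz')
  from collections import OrderedDict
  for P in[(a if n=='w4' else b)(x,y) for x,y in[(250,250),(500,300),(55,235),(300,100),(560,380),(300,40),(200,300)]]:
    u,v=int(P[1]),int(P[2]);print(n,(u,v),np.median([wdeproj(n,u+i,v+j)  for i in(-1,0,1) for j in(-1,0,1)],axis=0).round(4))
```

```text
bush (array([0.5002, 0.1173, 0.0338]), [np.float64(0.0), np.float64(0.0)]) [0.50020789 0.11751952 0.027     ] [0.50090828 0.11657277 0.027     ]
tab l top (array([0.4411, 0.1426, 0.0425]), [np.float64(0.28), np.float64(0.28)]) tab l bot (array([0.4364, 0.1176, 0.0353]), [np.float64(0.4), np.float64(0.4)])
leafcornerfront (array([0.4484, 0.1039, 0.0362]), [np.float64(0.3), np.float64(0.3)])
base BL (array([0.4426, 0.0917, 0.016 ]), [np.float64(0.08), np.float64(0.08)]) screw TL (array([0.4646, 0.1536, 0.0166]), [np.float64(0.36), np.float64(0.36)]) TL (array([0.4582, 0.1642, 0.0179]), [np.float64(0.31), np.float64(0.31)])
w4 (296, 83) [0.4753 0.1267 0.0383]
w4 (338, 92) [0.5141 0.1184 0.0314]
w4 (264, 81) [0.4463 0.1293 0.0418]
w4 (305, 58) [0.4824 0.1538 0.0146]
w4 (348, 105) [0.5237 0.1061 0.0296]
w4 (305, 48) [0.4816 0.1668 0.0008]
w4 (288, 92) [0.468  0.1184 0.0394]
w5 (327, 125) [0.4739 0.1278 0.0377]
w5 (369, 134) [0.5144 0.1192 0.0315]
w5 (295, 123) [0.4446 0.13   0.0425]
w5 (336, 100) [0.4832 0.1516 0.0142]
w5 (379, 147) [0.5252 0.1065 0.0292]
w5 (336, 90) [4.838e-01 1.623e-01 3.000e-04]
w5 (319, 134) [0.4665 0.1194 0.0388]
```

Run:
```python
from workcell import env, read_state, optics
from h import *
JC=np.array([.5005,.1172]);H=JC+.041*DX
def P(s,ztip): q=H+s*DX; return [q[0],q[1],ztip+.017]
def st(m):
    s=read_state();print(m,round(s['clock'],2),s['tool_pos'].round(4),s['ft_force'].round(2),s['grip_width'],env.tcp_to_tips)
env.movep(P(-.090,.06),RJ);st(0)
print(env.movel(P(-.09,.029),feed=.05));st(1);
snap('s2','scene');snap('w6')
im=cv2.imread('pics/s2.png')[140:280,220:400];cv2.imwrite('pics/s2c.png',cv2.resize(im,None,fx=4.2,fy=4.2,interpolation=cv2.INTER_CUBIC))
```

```text
0 14.8 [0.4528 0.1271 0.0765] [0.77 0.33 0.29] 0.006519803197363908 0.017
False
1 15.57 [0.4528 0.1278 0.0461] [ 0.12 -0.1  -0.28] 0.006302146606764815 0.017
```

View pics/s2c.png

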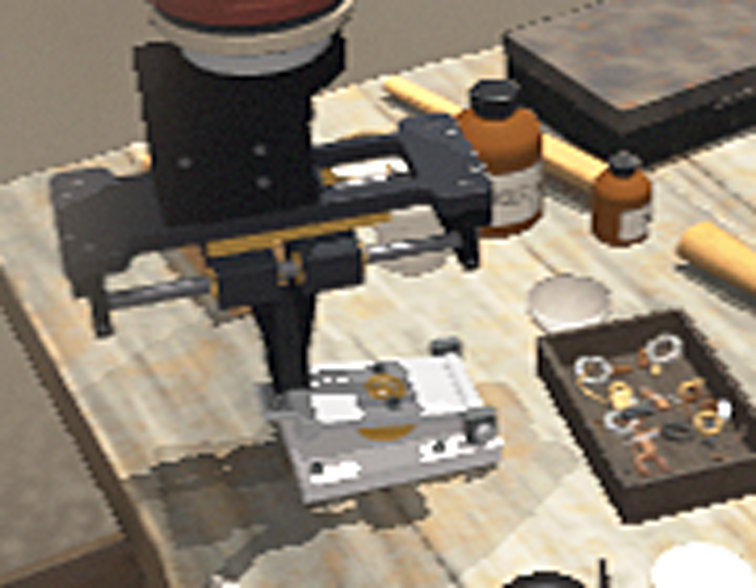

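View pics/w6.png

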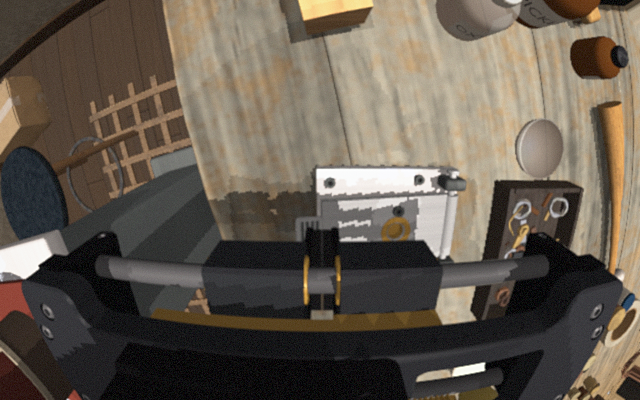

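Run:
```python
from workcell import env, read_state, optics
from h import *
JC=np.array([.5005,.1172]);H=JC+.041*DX
def P(s,ztip): q=H+s*DX; return [q[0],q[1],ztip+.017]
def st(m):
    s=read_state();print(m,round(s['clock'],2),s['tool_pos'].round(4),s['ft_force'].round(2))
for z in(.024,.020,.016,.012):
    h=env.movel(P(-.09,z),feed=.03,max_force=7);st((z,h))
    if h:break
snap('s3','scene')
im=cv2.imread('pics/s3.png')[140:280,220:400];cv2.imwrite('pics/s3c.png',cv2.resize(im,None,fx=4.2,fy=4.2,interpolation=cv2.INTER_CUBIC))
```

```text
(0.024, False) 15.98 [0.4525 0.1277 0.0408] [ 0.26 -0.35 -0.4 ]
(0.02, False) 16.27 [0.4525 0.1278 0.0368] [-0.18  0.91  0.48]
(0.016, False) 16.55 [0.4525 0.1277 0.0328] [-0.18  0.54  0.05]
(0.012, False) 16.83 [0.4525 0.1277 0.0288] [ 0.12 -0.06 -0.18]
```

View pics/s3c.png

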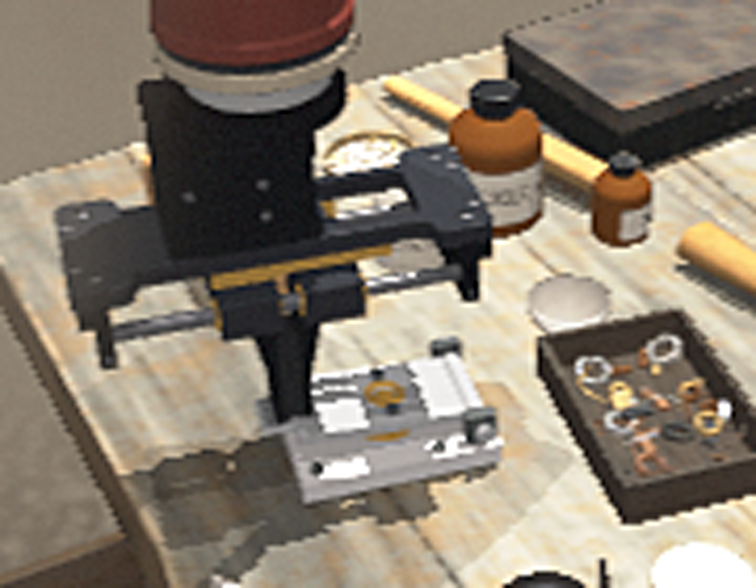

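Run:
```python
from workcell import env, read_state, optics
from h import *
JC=np.array([.5005,.1172]);H=JC+.041*DX
def P(s,ztip): q=H+s*DX; return [q[0],q[1],ztip+.017]
def st(m):
    s=read_state();print(m,round(s['clock'],2),s['tool_pos'].round(4),s['ft_force'].round(2))
for z in(.009,.007,.005,.003):
    h=env.movel(P(-.09,z),feed=.02,max_force=7);st((z,h))
    if h:break
q=read_state()['tool_pos']
env.movel([q[0],q[1],q[2]+.05],feed=.15)
env.set_gripper(1.0)
env.movep([JC[0],JC[1]-.09,.15],R0);snap('w7');st(4)
env.movel([JC[0]-.03,JC[1]-.045,.15],feed=.15);snap('w8');st(5)
for n in('w7','w8'):
    f=np.load(n+'.npz');X=f['R']@np.array([JC[0],JC[1],.027])+f['t'];th=np.arctan2(np.hypot(X[0],X[1]),X[2]);k=f['K'][0,0]*th/np.hypot(X[0],X[1]);u,v=f['K'][0,2]+k*X[0],f['K'][1,2]+k*X[1];print(n,u,v)
    u,v=int(u),int(v);im=cv2.imread(f'pics/{n}.png')[max(v-50,0):v+50,u-66:u+66];cv2.imwrite(f'pics/{n}c.png',cv2.resize(im,None,fx=6,fy=6,interpolation=cv2.INTER_CUBIC));print(u-66,max(v-50,0))
    for x,y in[(.4446,.13),(.466,.119),(.514,.119),(.525,.106)]:
        X=f['R']@np.array([x,y,.03])+f['t'];th=np.arctan2(np.hypot(X[0],X[1]),X[2]);k=f['K'][0,0]*th/np.hypot(X[0],X[1]);u,v=f['K'][0,2]+k*X[0],f['K'][1,2]+k*X[1]
        print(np.median([wdeproj(n,u+i,v+j) for i in(-1,0,1) for j in(-1,0,1)],axis=0).round(4))
```

```text
(0.009, False) 17.18 [0.4525 0.1277 0.0258] [-0.16  0.41  0.11]
(0.007, False) 17.43 [0.4525 0.1278 0.0239] [0.25 0.34 0.77]
(0.005, False) 17.68 [0.4529 0.1279 0.0221] [ 0.49 -0.15  1.9 ]
(0.003, False) 17.93 [0.4531 0.128  0.0216] [-7.52 -3.47 24.36]
4 20.59 [0.4999 0.028  0.1494] [ 0.19 -1.25 -0.94]
5 21.15 [0.4707 0.0717 0.1498] [-0.35 -0.02 -0.16]
w7 321.143779723812 92.46330261343137
255 42
[0.444  0.1302 0.0264]
[0.4656 0.1192 0.0269]
[0.5141 0.1191 0.0273]
[0.5252 0.106  0.0276]
w8 353.3242649355852 140.58680718771132
287 90
[0.4443 0.1298 0.0268]
[0.4659 0.1186 0.0268]
[0.5145 0.1186 0.0268]
[0.5254 0.1056 0.0271]
```

View pics/w7c.png

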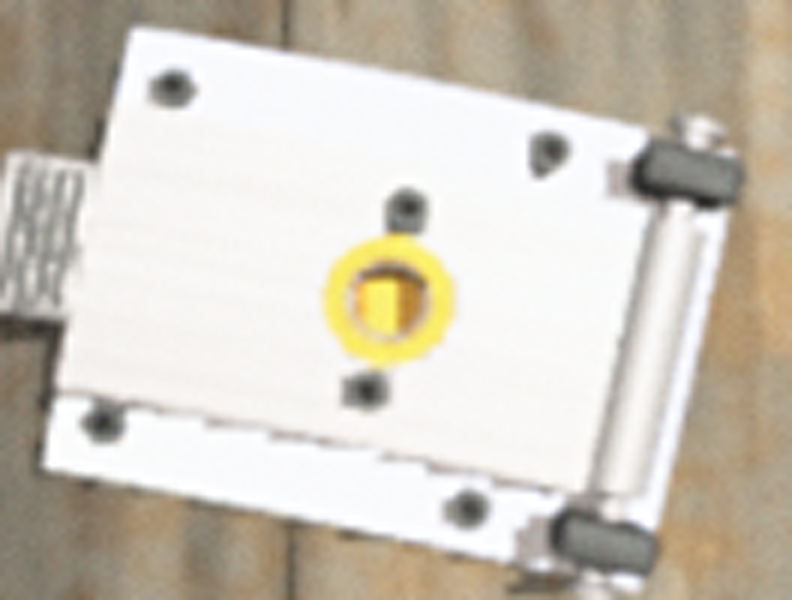

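View pics/w8c.png

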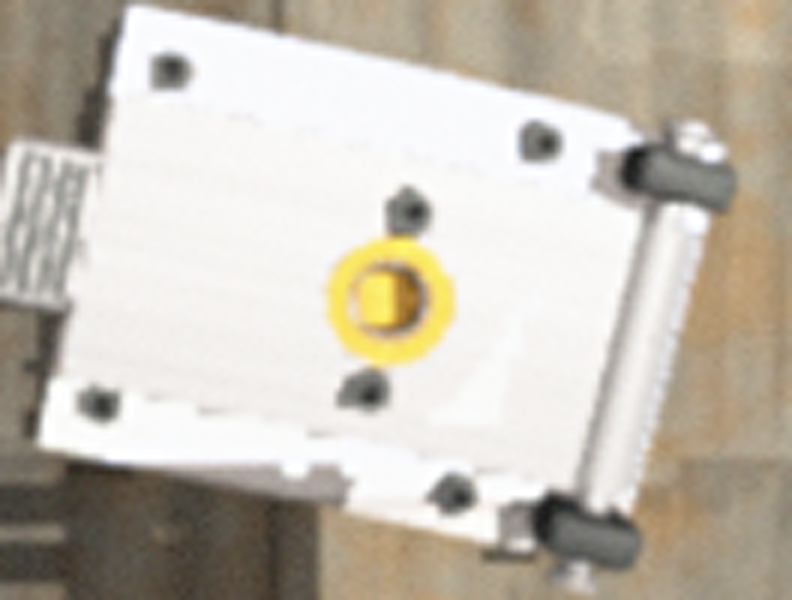

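Run:
```python
from workcell import env, read_state, optics
from h import *
a=('w7',255+389.5/6,42+300.5/6);b=('w8',287+391/6,90+300.5/6)
print('bush',tri(a,b),wdeproj(*a,z=.027),wdeproj(*b,z=.027))
def st(m):
    s=read_state();print(m,round(s['clock'],2),s['tool_pos'].round(4),s['ft_force'].round(2),s['wrist_torque'].round(3),round(s['grip_width'],4))
env.movep([.4885,.3614,.14],R0);st(0)
env.movel([.4885,.3614,.078],feed=.12,max_force=15);st(1)
env.set_gripper(0.0,force=40);st(2)
env.hold(.2);st(3)
snap('w9');snap('s4','scene')
```

```text
bush (array([0.4994, 0.1176, 0.0266]), [np.float64(0.04), np.float64(0.04)]) [0.49936897 0.11755947 0.027     ] [0.49939307 0.11766541 0.027     ]
0 22.27 [0.4896 0.3593 0.14  ] [-0.38  0.95 -0.33] [ 0.049 -0.088  0.084] 1.0019
1 22.93 [0.4889 0.3613 0.0786] [0.26 0.4  0.04] [-0.047 -0.047 -0.022] 0.9985
2 24.1 [0.4885 0.3614 0.078 ] [-0.11  0.47 -0.19] [-0.025 -0.079 -0.037] 0.1721
3 24.3 [0.4885 0.3614 0.078 ] [-0.31 -0.87 -0.61] [ 0.001 -0.042  0.023] 0.1708
```

View pics/w9.png

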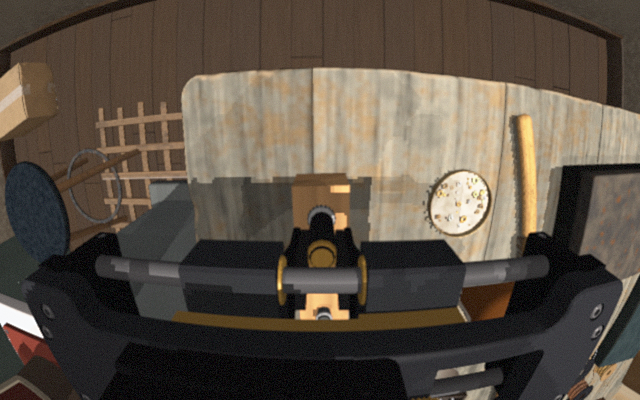

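Run:
```python
from workcell import env, read_state, optics
from h import *
def st(m):
    s=read_state();print(m,round(s['clock'],2),s['tool_pos'].round(4),s['ft_force'].round(2),s['wrist_torque'].round(3),round(s['grip_width'],4))
env.movel([.4885,.3614,.128],feed=.1);st(1)
snap('w10');st(2)
im=cv2.imread('pics/w10.png')[150:290,250:400];cv2.imwrite('pics/w10c.png',cv2.resize(im,None,fx=4.2,fy=4.2,interpolation=cv2.INTER_CUBIC))
```

```text
1 25.05 [0.4883 0.3613 0.1277] [-0.29 -0.23 -0.93] [-0.006 -0.084 -0.037] 0.1697
2 25.1 [0.4881 0.3611 0.1272] [-0.02 -0.39 -0.91] [-0.011 -0.117 -0.028] 0.1721
```

View pics/w10c.png

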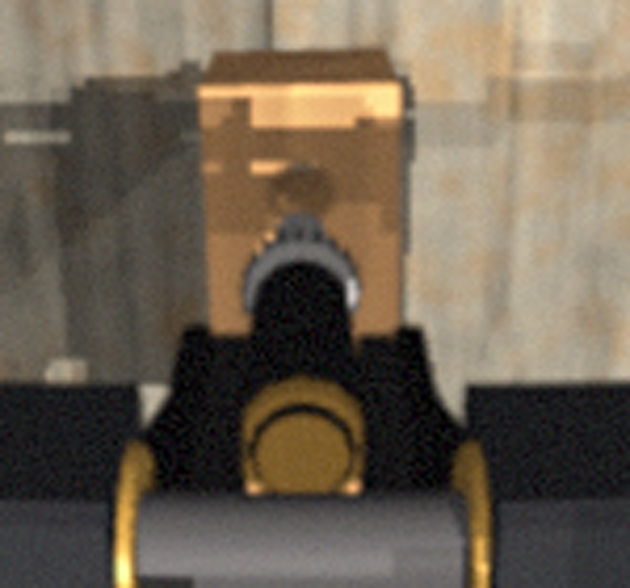

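Run:
```python
from h import *
f=np.load('w10.npz')
for v in range(188,270,3):
    print(v,[tuple(wdeproj('w10',u,v).round(4)) for u in (320,321,323)])
print('hole',wdeproj('w10',321.4,194.5,z=.04))
```

```text
188 [(np.float64(0.4872), np.float64(0.3692), np.float64(0.0394)), (np.float64(0.4881), np.float64(0.3697), np.float64(0.0411)), (np.float64(0.4898), np.float64(0.3695), np.float64(0.0405))]
191 [(np.float64(0.487), np.float64(0.356), np.float64(0.0031)), (np.float64(0.488), np.float64(0.3561), np.float64(0.0035)), (np.float64(0.4899), np.float64(0.3562), np.float64(0.0036))]
194 [(np.float64(0.487), np.float64(0.3556), np.float64(0.012)), (np.float64(0.488), np.float64(0.3552), np.float64(0.0105)), (np.float64(0.4899), np.float64(0.3556), np.float64(0.012))]
197 [(np.float64(0.4871), np.float64(0.3562), np.float64(0.0236)), (np.float64(0.488), np.float64(0.3555), np.float64(0.0213)), (np.float64(0.4899), np.float64(0.3559), np.float64(0.0227))]
200 [(np.float64(0.4871), np.float64(0.3558), np.float64(0.0313)), (np.float64(0.488), np.float64(0.3554), np.float64(0.0301)), (np.float64(0.4898), np.float64(0.3556), np.float64(0.0307))]
203 [(np.float64(0.4874), np.float64(0.367), np.float64(0.0736)), (np.float64(0.4882), np.float64(0.3678), np.float64(0.076)), (np.float64(0.4897), np.flo
[... 3558 characters left out ...]
614), np.float64(0.152)), (np.float64(0.4894), np.float64(0.3611), np.float64(0.1514))]
263 [(np.float64(0.4878), np.float64(0.3595), np.float64(0.1518)), (np.float64(0.4883), np.float64(0.3591), np.float64(0.1511)), (np.float64(0.4894), np.float64(0.3595), np.float64(0.1519))]
266 [(np.float64(0.4878), np.float64(0.3577), np.float64(0.1519)), (np.float64(0.4883), np.float64(0.3583), np.float64(0.1529)), (np.float64(0.4894), np.float64(0.3575), np.float64(0.1516))]
269 [(np.float64(0.4882), np.float64(0.3945), np.float64(0.2175)), (np.float64(0.4885), np.float64(0.3947), np.float64(0.2178)), (np.float64(0.4891), np.float64(0.3946), np.float64(0.2175))]
hole [0.48841344 0.36354762 0.04      ]
```

```bash
cat >> h.py <<'E'
def avg(n=4,dt=.01):
    from workcell import env,read_state
    F=[];T=[]
    for _ in range(n):
        s=read_state();F.append(s['ft_force']);T.append(s['wrist_torque']);env.hold(dt)
    return np.mean(F,0),np.mean(T,0)
E
python3 - <<'E'
from workcell import env, read_state, optics
from h import *
def st(m):
    s=read_state();print(m,round(s['clock'],2),s['tool_pos'].round(4),s['ft_force'].round(2),s['wrist_torque'].round(3),round(s['grip_width'],4))
env.movel([.4885,.3614,.16],feed=.15)
env.movel([.4991,.1170,.15],feed=.2);st(1)
env.movel([.4991,.1170,.108],feed=.1)
snap('w11');snap('s5','scene')
env.hold(.15)
F0,T0=avg(10);np.savez('F0.npz',F0=F0,T0=T0);print(F0,T0);st(2)
im=cv2.imread('pics/w11.png')[150:290,250:400];cv2.imwrite('pics/w11c.png',cv2.resize(im,None,fx=4.2,fy=4.2,interpolation=cv2.INTER_CUBIC))
E
```

```text
1 26.84 [0.4989 0.1182 0.15  ] [ 0.22 -0.14 -1.06] [-0.031 -0.118  0.005] 0.1732
[-0.33368382 -0.02693088 -1.27739193] [-0.01393631 -0.09869855  0.01625821]
2 27.74 [0.4994 0.1171 0.1085] [-0.7   0.73 -0.84] [-0.012 -0.095 -0.001] 0.1741
```

View pics/w11c.png

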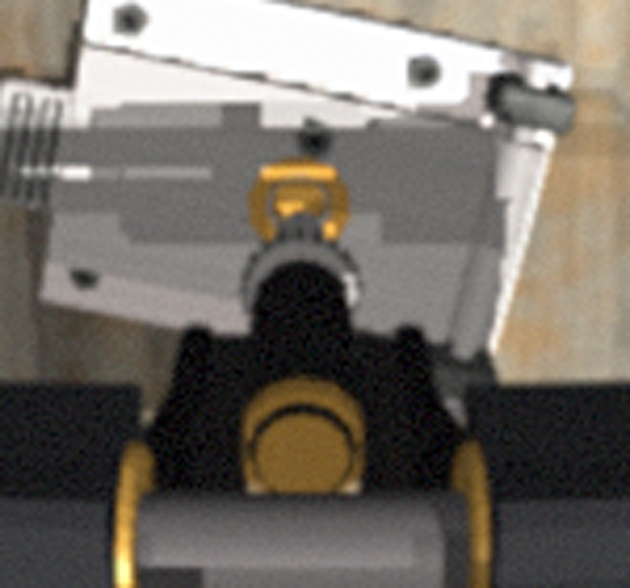

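Run:
```python
from workcell import env, read_state, optics
from h import *
F0=np.load('F0.npz')['F0']
z=.108;hit=False
while z>.079:
    z-=.001
    h=env.movel([.4991,.1170,z],feed=.02,max_force=5)
    F,T=avg(3); D=F-F0
    if z<.1035 : print(round(z,4),h,D.round(1),round(read_state()['tool_pos'][2],4))
    if h or np.linalg.norm(D)>2.5: hit=True;break
s=read_state();print(hit,s['clock'],s['tool_pos'].round(4),(avg(8)[0]-F0).round(2))
```

```text
0.103 False [ 0.5  0.1 -0.4] 0.103
0.102 False [ 0.5 -0.7  0.6] 0.1019
0.101 False [ 0.1  0.3 -0.4] 0.1009
0.1 False [0.2 0.2 0.2] 0.1
0.099 False [ 0.  -0.4  0.1] 0.0989
0.098 False [ 0.7 -0.4 -0.1] 0.0979
0.097 False [ 0.5 -0.1  0.3] 0.097
0.096 False [ 0.4 -0.1  0.3] 0.0959
0.095 False [0.5 0.4 0.2] 0.0949
0.094 False [ 0.5 -0.4  0.1] 0.0939
0.093 False [ 0.5 -0.3  0.9] 0.0929
0.092 False [ 0.6 -0.4  0.3] 0.0919
0.091 False [0.5 0.2 0.4] 0.091
0.09 False [ 0.8  0.  -0.1] 0.09
0.089 False [0.8 0.1 0.5] 0.0889
0.088 False [-0.3  0.2 -0. ] 0.0879
0.087 False [-0.1 -0.2  0.2] 0.0869
0.086 False [0.3 0.2 0.4] 0.086
0.085 False [ 0.4  0.1 -0.4] 0.0849
0.084 False [ 0.2 -0.4 -0.5] 0.0839
0.083 False [-0.  -0.   0.8] 0.083
0.082 False [0.1 0.1 4.6] 0.0824
True 34.8917 [0.4994 0.1171 0.0824] [-0.11 -0.13  5.38]
```

Run:
```python
from workcell import env, read_state, optics
from h import *
F0=np.load('F0.npz')['F0']
z=.082
while z>.080:
    z-=.0002
    env.movel([.4991,.1170,z],feed=.02)
    D=avg(4)[0]-F0;print(round(z,4),D.round(1))
    if D[2]>12.6:break
for i in range(9):
    D=avg(10,.01)[0]-F0;print(round(read_state()['clock'],2),D.round(2))
    if D[2]<12: z-=.0001;env.movel([.4991,.1170,z],feed=.02)
    elif D[2]>15.5: z+=.0001;env.movel([.4991,.1170,z],feed=.02)
print(z)
env.movel([.4991,.1170,.0835],feed=.02)
D=avg(8)[0]-F0;print('up',D.round(2))
env.movel([.4991,.1170,.13],feed=.06)
D=avg(5)[0]-F0;print('out',D.round(2),read_state()['clock'])
snap('s6','scene');snap('w12')
im=cv2.imread('pics/w12.png')[100:300,200:440];cv2.imwrite('pics/w12c.png',cv2.resize(im,None,fx=3,fy=3,interpolation=cv2.INTER_CUBIC))
```

```text
0.0818 [-0.  -0.1  7.4]
0.0816 [-0.6 -0.2  8. ]
0.0814 [-0.7 -0.3  9.5]
0.0812 [-0.8 -0.3 10.1]
0.081 [-1.1  0.2 11. ]
0.0808 [-1.6 -0.2 12.4]
0.0806 [-1.5 -0.4 13. ]
37.02 [-1.61  0.11 13.33]
37.11 [-1.8  -0.32 13.47]
37.19 [-1.52 -0.37 13.55]
37.27 [-1.84 -0.46 13.58]
37.36 [-1.68 -0.16 13.71]
37.44 [-1.67 -0.37 13.18]
37.52 [-1.71 -0.47 13.57]
37.61 [-2.02 -0.22 13.67]
37.69 [-1.74 -0.22 13.38]
0.08059999999999996
up [ 0.42 -0.04  0.18]
out [ 0.6   0.04 -0.16] 39.0167
```

View pics/w12c.png

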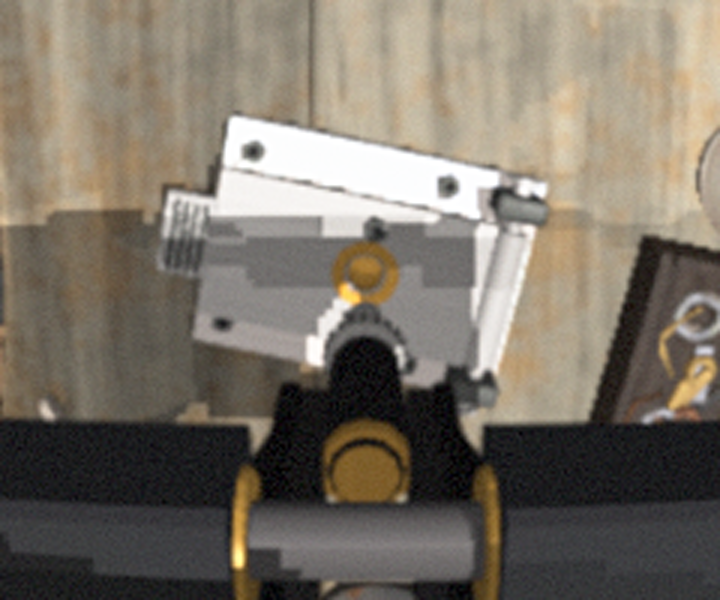

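Run:
```python
from workcell import env, read_state, optics
from h import *
F0=np.load('F0.npz')['F0']
env.movel([.4991,.1170,.15],feed=.15)
env.movel([.4885,.3614,.15],feed=.2)
env.movel([.4885,.3614,.116],feed=.1);env.hold(.2)
F0=avg(6)[0]
print(F0,read_state()['clock'],read_state()['tool_pos'].round(4))
for z in(.110,.105,.1,.095,.09,.086,.083,.081,.080,.0795,.079,.0785,.078,.0775,.077):
    h=env.movel([.4885,.3614,z],feed=.04,max_force=6)
    D=avg(3)[0]-F0;print(z,h,D.round(1),read_state()['tool_pos'].round(4))
    if h or np.linalg.norm(D)>2.5:break
print(read_state()['clock'])
```

```text
[-0.13422677 -0.13452139 -1.18153005] 41.5167 [0.4888 0.3617 0.1167]
0.11 False [ 0.3 -0.   0.4] [0.4883 0.3613 0.1097]
0.105 False [0.3 0.4 0.1] [0.4884 0.3613 0.1047]
0.1 False [-0.1  0.3  0.1] [0.4884 0.3613 0.0997]
0.095 False [0.1 1.1 0.1] [0.4883 0.3613 0.0947]
0.09 False [ 0.4 -0.1 -0.3] [0.4884 0.3613 0.0897]
0.086 False [ 0.2  0.2 -0. ] [0.4884 0.3613 0.0858]
0.083 False [ 0.2 -0.1  0. ] [0.4884 0.3613 0.0828]
0.081 False [0.2 0.7 0.1] [0.4884 0.3613 0.0809]
0.08 False [ 0.4  0.1 -0.6] [0.4885 0.3614 0.08  ]
0.0795 False [0.5 0.  0.3] [0.4885 0.3614 0.0795]
0.079 False [-0.   0.1  0. ] [0.4885 0.3614 0.079 ]
0.0785 False [-0.1  0.5  0. ] [0.4885 0.3614 0.0785]
0.078 False [0.5 0.5 0.6] [0.4885 0.3614 0.078 ]
0.0775 False [-1.2 -0.3  5.1] [0.4886 0.3616 0.0779]
45.5167
```

Run:
```python
from workcell import env, read_state, optics
from h import *
env.movel([.4885,.3614,.0781],feed=.02)
env.set_gripper(0.6);print(read_state()['clock'])
env.movel([.4885,.3614,.15],feed=.12)
env.movel([.486,.27,.19],feed=.2);snap('w13')
env.movel([.49,.10,.22],feed=.2);snap('w14');snap('s7','scene')
print(read_state()['clock'],avg(3)[0])
im=cv2.imread('pics/w13.png')[60:260,220:420];cv2.imwrite('pics/w13c.png',cv2.resize(im,None,fx=3,fy=3,interpolation=cv2.INTER_CUBIC))
im=cv2.imread('pics/s7.png')[130:280,230:400];cv2.imwrite('pics/s7c.png',cv2.resize(im,None,fx=4,fy=4,interpolation=cv2.INTER_CUBIC))
u=v=0
for y in range(82,97,2): print([wdeproj('w13',u,y)[2].round(3) for u in range(316,334,3)])
```

```text
46.6667
49.2333 [ 0.19625913  0.10886229 -0.52444454]
[np.float64(0.04), np.float64(0.098), np.float64(0.102), np.float64(0.102), np.float64(0.101), np.float64(0.099)]
[np.float64(0.04), np.float64(0.1), np.float64(0.103), np.float64(0.101), np.float64(0.103), np.float64(0.1)]
[np.float64(0.101), np.float64(0.101), np.float64(0.103), np.float64(0.102), np.float64(0.103), np.float64(0.102)]
[np.float64(0.099), np.float64(0.102), np.float64(0.103), np.float64(0.102), np.float64(0.102), np.float64(0.103)]
[np.float64(0.357), np.float64(0.102), np.float64(0.102), np.float64(0.101), np.float64(0.102), np.float64(0.102)]
[np.float64(0.1), np.float64(0.102), np.float64(0.102), np.float64(0.103), np.float64(0.102), np.float64(0.102)]
[np.float64(0.1), np.float64(0.101), np.float64(0.103), np.float64(0.101), np.float64(0.101), np.float64(0.101)]
[np.float64(0.047), np.float64(0.1), np.float64(0.102), np.float64(0.102), np.float64(0.102), np.float64(0.1)]
```

View pics/w13c.png

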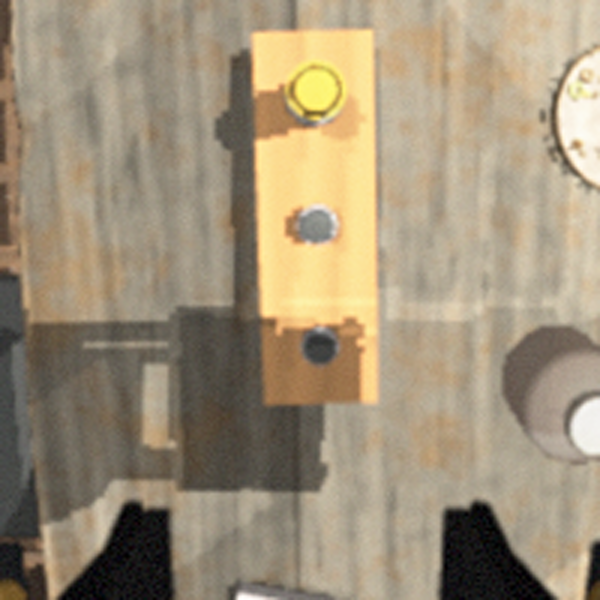

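View pics/w14.png

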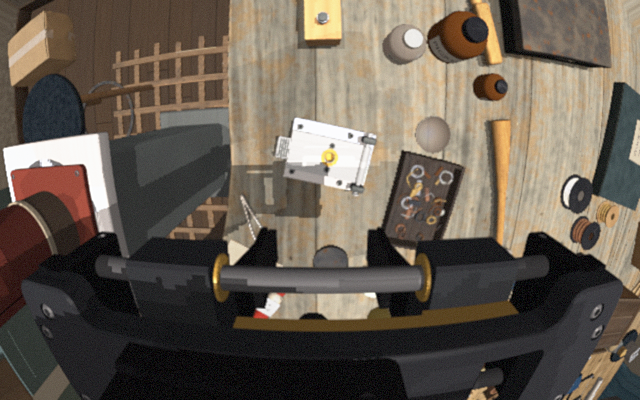

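View pics/s7c.png

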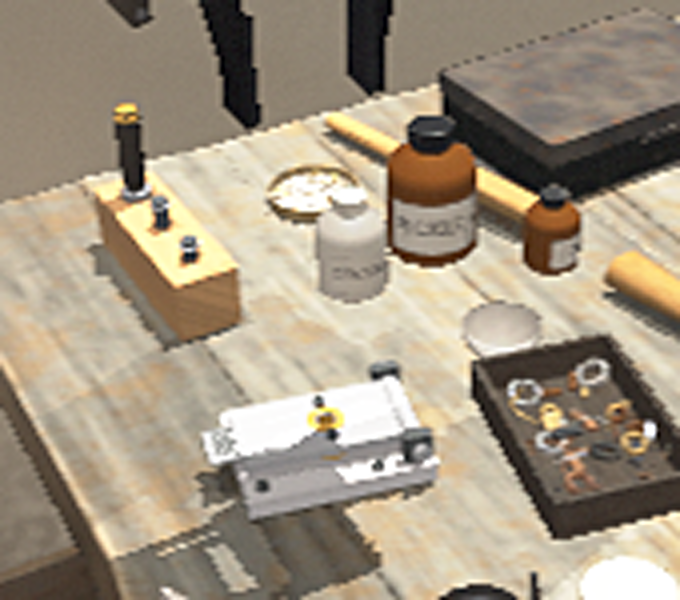

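Run:
```python
from h import *
def med(n,x0,y0,z0):
    f=np.load(n+'.npz');X=f['R']@np.array([x0,y0,z0])+f['t'];th=np.arctan2(np.hypot(X[0],X[1]),X[2]);k=f['K'][0,0]*th/np.hypot(X[0],X[1]);u,v=f['K'][0,2]+k*X[0],f['K'][1,2]+k*X[1]
    return np.mean([wdeproj(n,u+i,v+j) for i in(-2,-1,0,1,2) for j in(-2,-1,0,1,2)],axis=0).round(4)
for n in('w2','w13'):print(n,med(n,.4887,.3613,.101),med(n,.4887,.34,.04))
for p in[(.4446,.130),(.466,.119),(.514,.119),(.525,.106)]:print('leaf',med('w14',*p,.027))
```

```text
w2 [0.4887 0.3612 0.1024] [0.4887 0.34   0.0403]
w13 [0.4887 0.3612 0.1026] [0.4887 0.34   0.0401]
leaf [0.4446 0.13   0.0269]
leaf [0.466  0.119  0.0272]
leaf [0.514  0.119  0.0269]
leaf [0.525 0.106 0.027]
```

Punch height and position match the start, and the leaf is level and shut. I'm handing the job in.

Run:
```python
from workcell import env, read_state
print(env.sign_off(),read_state()['clock'])
```

```text
the job is handed in; nothing more can be done
the job is handed in; nothing more can be done
```

The job is handed in. The leaf is shut, the blank was pressed once through the bush, and the punch is back home in its own hole. The clock stood at 49.2 s at the last check, against the 67 s limit.

**Pressing**
- The point met the blank with the punch's origin about 45 mm above the bench, inside the 43–52 mm range.
- I held 13.2–13.7 N for about 0.7 s. The highest averaged reading was 13.7 N and side force stayed at or below about 2 N.
- There was no measurable pull on the way out.

**Final camera checks**
- The leaf is level, with its upper face at 26.9–27.2 mm all along.
- The punch's top is within 0.2 mm of its starting height, at the same x and y to a tenth of a millimetre.
- Nothing else looked disturbed in the last pictures. I compared them by eye, not by measurement.

**What went wrong or disagreed**
- My first push left the leaf about 0.16 rad open. With the gripper shut, the fingertips seemed to make contact about 20 mm higher than `env.tcp_to_tips` suggests, so I pushed again.
- The second push ended with about 24 N of finger force on the shut leaf, because the 7 N force stop did not trip.
- I could not see the dot or the blank under the shut leaf at the end. The clean centre dot is inferred from the contact height and forces.

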